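Cover the tube block and hold it out of the dry-block heater

TASK

Gently lower the blue cover plate onto the aluminium tube block in the heater, with its two holes over the block's two pins, and let go once it lies flush. Then take the block itself by its sides, lift it with its cover straight up about 10 cm out of the recess, and finish while still holding it there, level and motionless above the heater, so that the recess can be wiped: do not put it down or let go. Leave the beaker, jar, spray bottle and spatula where they are.

Things in the scene. Friction and masses are not known exactly. Their poses are not given: they have to be found in the camera images.
- plate_grip (a point): Cover plate, loose, lying flat on the bench: blue metal, 110 (its x) x 44 (y) x 5 mm, 0.1 kg, with a white grip bar upright on its middle, 36 (x) x 12 (y) x 22 mm tall. Two 11 mm through holes at x = +44 and -44 mm, y = 0. Same either way round. Point: centre of the grip bar, 16 mm above the plate's underside; z up.
- block_center (a point): Tube block, loose, in the heater's recess: aluminium with dark wells in its top, 110 (its x) x 50 (y) x 50 mm tall, 0.4-0.6 kg. Two 8 mm pins with coned tips stand 14 mm above its top at x = +44 and -44 mm, y = 0. Point: its middle, 25 mm above its underside; z up. With the plate flush (held by weight only) the grip bar's centre is 41 mm, its top 52 mm above this point.
- heater_seat (a point): Dry-block heater, fixed to the bench: white box 200 (x) x 130 (y) mm, steel top 60 mm above the bench with a recess 116 x 56 mm, 10 mm deep, holding the foot of the block (40 mm of the block stands above the steel top). Point: middle of the recess floor, 50 mm above the bench; the block's x lies along the heater's x.
- beaker_rim (a point): Bystander: glass beaker, 64 mm across, 75 mm tall; this point is the centre of its mouth.
- jar: Bystander: amber jar, 48 mm across, 65 mm tall; origin at the centre of its underside.
- sprayer: Bystander: clear spray bottle with a white head and red trigger, 68 mm across, 190 mm tall; origin at the centre of its underside.
- spatula_grip (a point): Bystander: spatula lying on the bench; this point is on its handle, x along it.
Things that resemble listed ones, but are neither listed nor needed, are in the scene too. What is shaped like the part that bears block_center but orange or turquoise is not meant. Of the things that look like the part that bears heater_seat, the larger one is meant.

How it is judged:
By the outcome, as a careful person would: the job done as asked, in the order asked, and still so for the second after the job is handed in, while the arm keeps its last pose, push and grip.
It also fails if it takes over 58 s, if anything falls off the work surface, if the arm or the gripper's body presses on something with over 40 N, if the wrist force passes 120 N, or if a joint passes its speed limit or range.

ROBOT

A 6-joint arm with a two-finger parallel gripper is mounted at the origin on the work surface. World frame = base frame: x ahead of the robot, y to its left, z up, the work surface at z = 0. Lengths are in m, angles in rad, forces in N, time in s.
With the tool pointing down it reaches from about 0.3 to 0.825 m from the base axis. Payload 5.4 kg.
Tool frame: the origin (TCP) lies midway between the tips of the shut fingers; the grasp point (between the pads) lies 19 mm behind it; y points along the fingers, z is the direction in which the jaws open and shut, and the axes are right-handed (so a half turn about y gives the same grasp; the last joint's range is limited). The gripper opens to 92 mm and grips with 3 to 60 N. Pads are 20 mm wide; open, the fingers measure 128 mm over their backs; the gripper's body (75 mm by 189 mm) begins 69 mm behind the grasp point.
Start: joints at [-1.353, 0.158, 1.597, -0, 1.386, -0.21], TCP at [0.239, -0.523, 0.215] pointing down, gripper open.
Joint ranges: [-2.91, 2.91], [-0.94, 2.29], [0.18, 2.7], [-1.29, 4.43], [0.17, 2.64], [-3, 3]. Speed limits (rad/s): [2.57, 2.57, 3.14, 3.14, 3.14, 3.14].

INTERFACE

Orientations are given as a 3x3 rotation matrix whose columns are the frame's x, y, z axes.
In Python, from cell import robot gives the robot as it stands.
- The arm moves only by the shell command python3 -m jog 'ROWS' [OPENING] [FORCE]. ROWS is JSON, a list of rows, each a list of 4 numbers: the shift along the tool's x, y, z in mm, then the turn about the tool's y in units of 8 degrees (1.0 is 8 degrees). In form: [[dx, dy, dz, spin], ...]. A call has 1 to 10 rows; each row is the pose to reach, as a shift and turn from the pose measured when the call began, along the tool's axes at that moment; what a row does not reach only later rows make up. A row lasts 1/8 s, in which the tool goes at most 62.5 mm and 10.7 degrees, less where a joint would pass 70% of its speed; a pose out of reach is approached as far as the arm can. A call with a gripper value outside its range is refused whole. OPENING is the gripper's target within -1 to 1 (shut at 1, half-way at 0, fully open at -1), set as the call begins (- or left out, the last holds). The fingers move at their own pace and stop on an object; FORCE is the grip in N (left out, the last holds). Time passes only in rows, so rows that repeat a pose let the fingers close. It gives the time, the measured TCP pose, the force and the opening at its end, in the units of the state.
- robot.get_state(): the state, without advancing time (a new reading comes with each control period).
- robot.snapshot(name): name is "side" or "top"; returns (picture, depth): 420x560x3 uint8, red, green, blue; 420x560 float32, m along the optical axis (not along the pixel's ray), 0 where there is no reading.
- robot.camera_params(name): a dict with "camera_matrix" (3x3 intrinsics, pixels), "world_to_cam" (4x4, takes a point from world to camera coordinates). Camera axes: x right, y down, z forward; pixel columns grow to the right and rows downward; lengths in m; the calibration is good to about 2 mm. A picture is of the moment at which its call begins. camera_params takes no time and is no camera call.
- robot.finish_job(): hands the job in, once; it reports no verdict.
The state is a dict: "t": time; "q": joint angles; "dq": joint speeds; "effort": joint torques, N m; "tcp_pos": TCP position; "tcp_rot": TCP orientation; "wrist_force": force on the tool from outside, world axes, zero at the start; "wrist_torque": the same for the moment, N m; "finger_gap": finger opening in m.
Only numpy, scipy, OpenCV 4.12 (cv2) and the standard library are available. Lean on these libraries where they do the work, as an engineer would, in place of code of your own. Each camera call takes 0.05 s, during which the arm holds its last target.

## Working session

There is one attempt and no reset: what is moved stays moved. The work goes in short steps, Python scripts to look and compute and a shell command to move; the robot and the scene stay as the last step left them, time stands still between calls to the robot, and variables do not carry over. Pictures are saved under pics/ and viewed, and the job is handed in when it is done.

```bash
ls; mkdir -p pics; python3 - <<'E'
from cell import robot
import cv2,numpy as np
s=robot.get_state();print(s['t'],s['tcp_pos'],s['tcp_rot'],s['finger_gap'],s['wrist_force'])
for n in('side','top'):
    p,d=robot.snapshot(n);np.savez(''+n+'0.npz',p=p,d=d)
    cv2.imwrite(f'pics/{n}0.png',p[:,:,::-1]);c=robot.camera_params(n);print(n,c)
E
```

```text
pics
0.0 [ 0.23839026 -0.52255726  0.21363552] [[-9.09869413e-01 -4.26718717e-04  4.14894527e-01]
 [-4.14894576e-01  1.84380137e-03 -9.09867623e-01]
 [-3.76725554e-04 -9.99998209e-01 -1.85466175e-03]] 0.09180343273587142 [-0.48132127 -0.25915542 -0.09883221]
side {'camera_matrix': array([[485.56184059,   0.        , 286.34189441],
       [  0.        , 485.56184059, 216.46700007],
       [  0.        ,   0.        ,   1.        ]]), 'world_to_cam': array([[ 0.87485567, -0.48411962,  0.01599197, -0.4836885 ],
       [-0.32864158, -0.61749668, -0.71462757,  0.20978604],
       [ 0.35584021,  0.61994036, -0.69932231,  1.45412004],
       [ 0.        ,  0.        ,  0.        ,  1.        ]])}
top {'camera_matrix': array([[415.55884406,   0.        , 280.77466535],
       [  0.        , 415.55884406, 213.56313977],
       [  0.        ,   0.        ,   1.        ]]), 'world_to_cam': array([[-0.01493295, -0.9997699 , -0.0153996 , -0.01286288],
       [-0.99148716,  0.01679803, -0.1291164 ,  0.55758843],
       [ 0.12934537,  0.01334042, -0.99150986,  1.04939341],
       [ 0.        ,  0.        ,  0.        ,  1.        ]])}
```

View pics/side0.png

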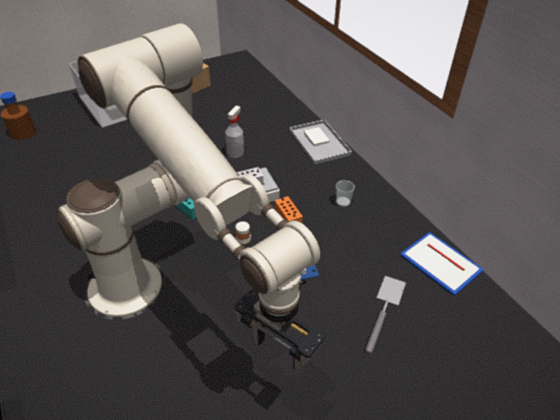

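View pics/top0.png

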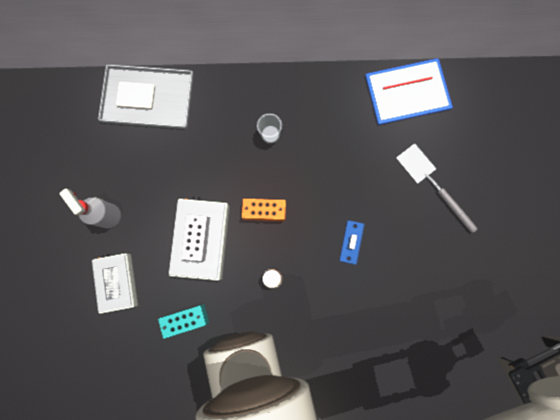

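The side view is mostly blocked by the arm. In the top view the candidates are:
- **Plate:** the blue one with a white bar at (352,243). The blue-rimmed tray at (408,92) is not it.
- **Block:** the aluminium one at (196,238). The orange one at (264,209) and the turquoise one at (182,322) are not meant.
- **Heater:** the larger one at (199,240). The smaller one at (114,283) is not meant.
- **Bystanders:** beaker (269,128), jar (272,279), sprayer (98,212), spatula (435,180).

Next I'll check these in close crops and measure them.

```bash
cat > h.py <<'E'
import cv2,numpy as np
from cell import robot
def cam(n):
    c=robot.camera_params(n);return c['camera_matrix'],c['world_to_cam']
def ray(n,uv,z):
    K,T=cam(n);R=T[:3,:3];t=T[:3,3];o=-R.T@t
    d=R.T@np.linalg.inv(K)@np.array([uv[0],uv[1],1.]);return o+d*(z-o[2])/d[2]
def proj(n,P):
    K,T=cam(n);p=K@(T[:3,:3]@np.asarray(P)+T[:3,3]);return p[:2]/p[2]
def cloud(n,d):
    K,T=cam(n);v,u=np.indices(d.shape)
    X=np.stack([(u-K[0,2])*d/K[0,0],(v-K[1,2])*d/K[1,1],d],-1)
    return (X-T[:3,3])@T[:3,:3]
E
python3 - <<'E'
from h import *
z=np.load('top0.npz');p=z['p'];W=cloud('top',z['d'])
a=cv2.resize(p[185:295,155:245],None,fx=4,fy=4,interpolation=2);b=cv2.resize(p[205:280,315:390],None,fx=5.867,fy=5.867,interpolation=2)
b=cv2.resize(b,(400,440))
cv2.imwrite('pics/crop0.png',np.hstack([a,b])[:,:,::-1])
h=cv2.cvtColor(p,cv2.COLOR_RGB2HSV)
m=cv2.inRange(h,(100,100,40),(125,255,255));m[:,:320]=0;m[:205]=0;m[285:]=0
cs,_=cv2.findContours(m,0,2);c=max(cs,key=cv2.contourArea)
P=np.array([ray('top',q[0],0.005)[:2]*1000 for q in c],np.float32)
print('plate',cv2.minAreaRect(P), cv2.contourArea(c))
f=np.zeros_like(m);cv2.drawContours(f,[c],-1,255,-1)
g=((f>0)&(h[:,:,1]<90)&(h[:,:,2]>120)).astype(np.uint8)
ys,xs=np.nonzero(g);print('bar px',xs.mean(),ys.mean(),len(xs),'z',np.median(W[g>0],0),'plate z',np.median(W[m>0],0))
print('bar@27mm',ray('top',(xs.mean(),ys.mean()),.027))
gp=np.array([ray('top',q,.027)[:2]*1000 for q in zip(xs,ys)],np.float32);print(cv2.minAreaRect(gp))
# heights of heater/block
H=W[...,2]
for nm,lo,hi in(('heater',.05,.07),('block',.092,.108)):
    k=((H>lo)&(H<hi)).astype(np.uint8);k[:185]=0;k[295:]=0;k[:,:160]=0;k[:,240:]=0
    n,l,s,ce=cv2.connectedComponentsWithStats(k);i=1+s[1:,4].argmax();kk=l==i
    print(nm,s[i],np.median(H[kk]))
    print(cv2.minAreaRect((W[kk][:,:2]*1000).astype(np.float32)))
    cs,_=cv2.findContours(kk.astype(np.uint8),0,2);c=max(cs,key=cv2.contourArea)
    zz=.06 if nm=='heater' else .1
    print(cv2.minAreaRect(np.array([ray('top',q[0],zz)[:2]*1000 for q in c],np.float32)))
E
```

```text
plate ((482.5703125, -207.95321655273438), (47.67346954345703, 113.10088348388672), 76.80498504638672) 711.0
bar px 352.52127659574467 241.22340425531914 94 z [ 0.48331359 -0.20840469  0.02486163] plate z [ 0.47974589 -0.20613514  0.0038702 ]
bar@27mm [ 0.48268862 -0.20739261  0.027     ]
((482.246826171875, -207.3697052001953), (16.605558395385742, 39.49421310424805), 78.52039337158203)
heater [ 169  199   58   81 2559] 0.05901300114047407
((494.5620422363281, 192.1192626953125), (127.3961410522461, 196.9852294921875), 84.25228881835938)
((493.9588928222656, 190.35366821289062), (126.53265380859375, 195.29794311523438), 84.19996643066406)
block [181 215  26  46 908] 0.09903398091798932
((494.6831359863281, 192.62548828125), (50.79005432128906, 109.84490966796875), 83.7381362915039)
((494.6165771484375, 191.95889282226562), (51.095664978027344, 109.65724182128906), 84.14520263671875)
```

View pics/crop0.png

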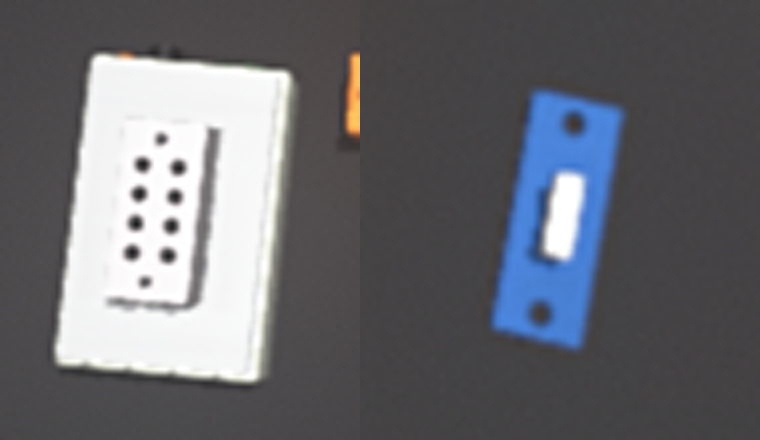

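The crops confirm the choices: the blue plate has two dark holes and a white bar, and the grey block with 8 wells sits in the big white heater. Now I'll refine the centres and yaws at sub-pixel level.

```bash
cat > m.py <<'E'
from h import *
def darks(p,box,z,n,thr=None):
    x0,y0,x1,y1=box;g=cv2.cvtColor(p,cv2.COLOR_RGB2GRAY)[y0:y1,x0:x1]
    G=cv2.resize(g,None,fx=8,fy=8,interpolation=cv2.INTER_CUBIC)
    b=cv2.inRange(G,0,thr)
    k,l,s,c=cv2.connectedComponentsWithStats(b)
    out=[]
    for i in range(1,k):
        x,y,w,h,a=s[i]
        if 60<a<2500 and x>0 and y>0 and x+w<G.shape[1] and y+h<G.shape[0] and .5<w/h<2:
            u=(c[i]+.5)/8-.5+[x0,y0];out.append((u,a,ray('top',u,z)))
    return out
E
python3 - <<'E'
from m import *
p=np.load('top0.npz')['p']
print('block')
for thr in(90,130):
  for u,a,P in darks(p,(178,210,212,270),.1,10,thr):print(thr,u.round(2),a,(P*1000).round(1))
print('plate')
# blue channel: plate bright in blue, holes dark
q=np.repeat(p[:,:,2:],3,2)
for thr in(100,130,):
  for u,a,P in darks(q,(338,217,368,268),.005,2,thr):print(thr,u.round(2),a,(P*1000).round(1))
h=cv2.resize(p[200:285,330:380],None,fx=8,fy=8,interpolation=2)
m=cv2.inRange(h[:,:,2],100,255);cs,_=cv2.findContours(m,0,2);c=max(cs,key=cv2.contourArea)
P=np.array([ray('top',(r[0]+.5)/8-.5+[330,200],.005)[:2]*1000 for r in c],np.float32);print(cv2.minAreaRect(P))
E
```

```text
block
90 [194.87 219.42] 71 [538.  188.9 100. ]
90 [190.15 225.72] 319 [522.6 200.4 100. ]
90 [199.11 226.46] 322 [520.4 178.3 100. ]
90 [189.33 233.01] 328 [504.7 202.2 100. ]
90 [198.26 233.76] 302 [502.5 180.2 100. ]
90 [188.5  240.32] 321 [486.8 204.  100. ]
90 [197.37 241.04] 320 [484.7 182.2 100. ]
90 [187.56 247.74] 335 [468.8 206.  100. ]
90 [196.54 248.44] 336 [466.7 184.  100. ]
130 [194.9  219.33] 234 [538.3 188.9 100. ]
130 [190.18 225.69] 530 [522.7 200.3 100. ]
130 [199.12 226.43] 534 [520.5 178.3 100. ]
130 [189.34 233.01] 544 [504.7 202.1 100. ]
130 [198.29 233.75] 509 [502.6 180.1 100. ]
130 [188.46 240.33] 541 [486.8 204.1 100. ]
130 [197.37 241.05] 541 [484.7 182.2 100. ]
130 [187.54 247.72] 564 [468.8 206.1 100. ]
130 [196.52 248.44] 566 [466.7 184.1 100. ]
130 [190.81 255.05] 209 [450.9 197.8 100. ]
plate
100 [354.65 225.64] 390 [ 525.5 -218.1    5. ]
100 [348.36 258.03] 427 [ 439.8 -198.2    5. ]
130 [354.63 225.62] 623 [ 525.6 -218.     5. ]
130 [348.34 258.  ] 708 [ 439.9 -198.2    5. ]
((482.7438049316406, -208.20738220214844), (49.05733108520508, 114.33399963378906), 76.84691619873047)
```

```bash
python3 -m jog '[[-40,0,-20,0.6],[-90,10,-46,1.2],[-140,30,-73,1.8],[-190,50,-100,2.4],[-240,70,-126,3.0],[-290,90,-152,3.7],[-330,105,-173,4.3],[-350,113,-184,4.7],[-352.7,113,-184.7,4.7],[-352.7,113,-184.7,4.7]]' 0 20
python3 - <<'E'
from h import *
s=robot.get_state();R=s['tcp_rot'];print(s['tcp_pos'],R.round(4),'zhead',np.degrees(np.arctan2(R[1,2],R[0,2])),s['q'].round(3) if hasattr(s['q'],'round') else s['q'])
d=np.array([.48265,-.20815,.1])-s['tcp_pos'];print('tool delta mm',(R.T@d*1000).round(1))
p,d=robot.snapshot('side');np.savez('side1.npz',p=p,d=d);cv2.imwrite('pics/side1.png',p[:,:,::-1])
E
```

```text
t: 1.35
tcp_pos: [0.4825, -0.2087, 0.1014]
tcp_rot: [[-0.974, -0.0, -0.226], [0.226, 0.001, -0.974], [0.001, -1.0, -0.001]]
wrist_force: [0.1, 0.1, 0.0]
finger_gap: 0.046
[ 0.48250652 -0.20871588  0.10141046] [[-9.742e-01 -3.000e-04 -2.257e-01]
 [ 2.257e-01  1.200e-03 -9.742e-01]
 [ 6.000e-04 -1.000e+00 -1.000e-03]] zhead -103.04119516836415 [-6.390e-01  1.510e-01  1.841e+00  1.000e-03  1.150e+00  1.159e+00]
tool delta mm [-0.   1.4 -0.6]
```

View pics/side1.png

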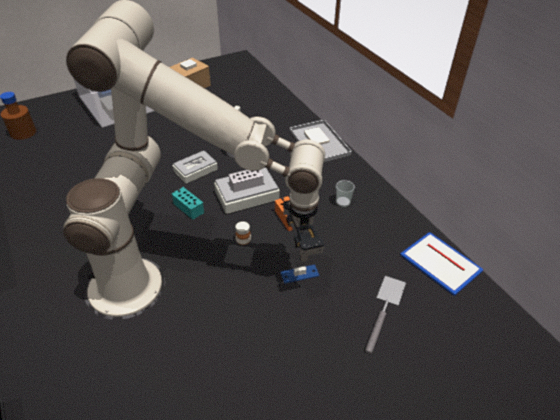

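The side view now shows the plate at (299,272) under the gripper and the block at (246,180). I'll cross-check both centres in this view.

```bash
python3 - <<'E'
from h import *
p=np.load('side1.npz')['p']
for P in([.4947,.1922,.1],[.48265,-.20815,.005]):print(proj('side',P))
def dots(ch,box,z,thr):
    x0,y0,x1,y1=box;G=cv2.resize(ch[y0:y1,x0:x1],None,fx=8,fy=8,interpolation=cv2.INTER_CUBIC)
    k,l,s,c=cv2.connectedComponentsWithStats(cv2.inRange(G,0,thr))
    for i in range(1,k):
        x,y,w,h,a=s[i]
        if 30<a<2500 and x>0 and y>0 and x+w<G.shape[1] and y+h<G.shape[0]:
            u=(c[i]+.5)/8-.5+[x0,y0];print(u.round(2),a,(ray('side',u,z)*1000).round(1))
g=cv2.cvtColor(p,cv2.COLOR_RGB2GRAY)
dots(g,(225,160,270,190),.1,110)
print();dots(p[:,:,2],(275,255,325,290),.005,110)
a=cv2.resize(p[155:215,210:285],(400,320),interpolation=2);b=cv2.resize(p[250:295,270:330],(400,320),interpolation=2)
cv2.imwrite('pics/crop1.png',np.hstack([a,b])[:,:,::-1])
E
```

```text
[245.18503544 175.1388075 ]
[299.15622876 273.73505539]
[247.02 171.9 ] 154 [508.  205.2 100. ]
[242.06 173.14] 144 [489.8 207.1 100. ]
[237.2  174.29] 168 [472.3 209.2 100. ]
[254.07 174.45] 168 [523.5 181.2 100. ]
[249.1  175.65] 155 [505.4 183.4 100. ]
[233.45 176.54] 169 [455.8 204.2 100. ]
[244.15 176.86] 197 [487.6 185.5 100. ]
[239.15 178.18] 176 [469.3 187.1 100. ]

[313.27 270.33] 601 [ 527.9 -217.2    5. ]
```

View pics/crop1.png

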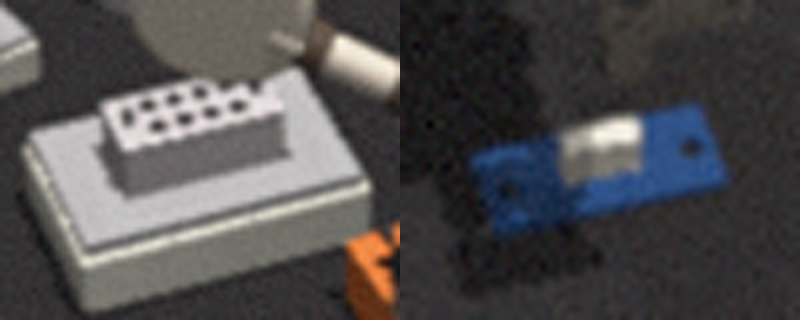

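```bash
python3 -m jog '[[-0.8,25,-1.1,0],[-0.8,55,-1.1,0],[-0.8,78,-1.1,0],[-0.8,88,-1.1,0],[-0.8,92,-1.1,0],[-0.8,93,-1.1,0],[-0.8,93,-1.1,0]]'
```

```text
t: 2.28
tcp_pos: [0.4841, -0.2086, 0.0094]
tcp_rot: [[-0.974, 0.001, -0.227], [0.227, -0.0, -0.974], [-0.001, -1.0, -0.0]]
wrist_force: [0.3, -0.5, -0.3]
finger_gap: 0.0461
```

```bash
python3 -m jog '[[0,0.5,0,0],[0,0.5,0,0],[0,0.5,0,0],[0,0.5,0,0],[0,0.5,0,0],[0,0.5,0,0]]' 1 25
python3 -m jog '[[0,-4,0,0],[0,-10,0,0],[0,-20,0,0],[0,-35,0,0],[0,-60,0,0],[0,-90,0,0],[0,-91,0,0],[0,-91,0,0]]'
python3 - <<'E'
from h import *
p,d=robot.snapshot('side');np.savez('side2.npz',p=p,d=d);q,d=robot.snapshot('top');np.savez('top2.npz',p=q,d=d)
cv2.imwrite('pics/b2.png',np.hstack([cv2.resize(p[180:300,240:360],(400,400)),cv2.resize(q[180:300,290:410],(400,400))])[:,:,::-1])
s=robot.get_state();print(s['tcp_pos'],s['wrist_force'],s['finger_gap'],s['wrist_torque'])
E
```

```text
t: 3.02
tcp_pos: [0.4841, -0.2085, 0.009]
tcp_rot: [[-0.974, 0.001, -0.227], [0.227, 0.0, -0.974], [-0.001, -1.0, -0.0]]
wrist_force: [0.4, 0.7, 1.0]
finger_gap: 0.012
t: 4.03
tcp_pos: [0.4836, -0.2083, 0.0995]
tcp_rot: [[-0.974, 0.001, -0.227], [0.227, 0.0, -0.974], [-0.001, -1.0, -0.001]]
wrist_force: [0.2, 0.5, -1.3]
finger_gap: 0.0118
[ 0.48308553 -0.20793128  0.09860359] [ 0.31363634 -0.01301074 -1.18637579] 0.01197950725328219 [0.07114983 0.02344782 0.03253925]
```

View pics/b2.png

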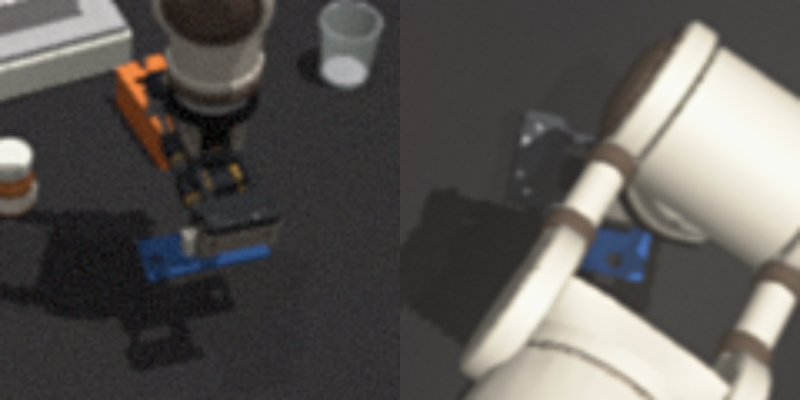

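The plate is held: finger gap 12 mm, and the wrist reads about 1 N of weight. The hole at roughly (330,255) in the side crop is visible. I'll carry it to a hover above the block.

```bash
python3 -m jog '[[2,-25,-10,0],[8,-50,-40,-0.1],[17,-61,-85,-0.2],[26,-61,-130,-0.3],[35,-61,-175,-0.4],[44,-61,-220,-0.5],[53,-61,-265,-0.6],[62,-61,-310,-0.7],[69,-61,-345,-0.8],[74,-61,-370,-0.89]]'
python3 -m jog '[[0.5,0,-8,0],[1,0,-15,0],[1,0,-18,0],[1,0,-18,0]]'
python3 - <<'E'
from h import *
p,d=robot.snapshot('side');np.savez('side3.npz',p=p,d=d);q,d=robot.snapshot('top');np.savez('top3.npz',p=q,d=d)
cv2.imwrite('pics/b3.png',np.hstack([cv2.resize(p[110:210,190:290],(400,400)),cv2.resize(q[180:280,150:250],(400,400))])[:,:,::-1])
s=robot.get_state();R=s['tcp_rot'];print(s['tcp_pos'],R.round(4),np.degrees(np.arctan2(R[1,2],R[0,2])),s['wrist_force'],s['finger_gap'])
E
```

```text
t: 5.38
tcp_pos: [0.4939, 0.1707, 0.1587]
tcp_rot: [[-0.995, -0.003, -0.102], [0.102, 0.001, -0.995], [0.003, -1.0, -0.001]]
wrist_force: [-0.2, -0.3, -0.2]
finger_gap: 0.0117
t: 5.88
tcp_pos: [0.4948, 0.1882, 0.1587]
tcp_rot: [[-0.995, -0.003, -0.103], [0.103, 0.001, -0.995], [0.004, -1.0, -0.001]]
wrist_force: [-0.2, 0.2, -0.9]
finger_gap: 0.0116
[0.49483397 0.18815456 0.15878022] [[-0.9947 -0.0033 -0.1032]
 [ 0.1032  0.0014 -0.9947]
 [ 0.0034 -1.     -0.001 ]] -95.92230131885762 [ 0.39370186  0.00279715 -0.86461308] 0.011917983059010779
```

View pics/b3.png

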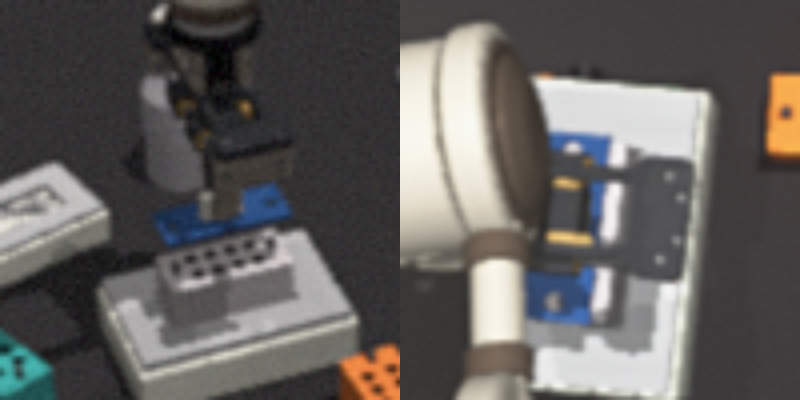

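```bash
python3 - <<'E'
from h import *
p=np.load('side3.npz')['p'];q=np.load('top3.npz')['p']
cv2.imwrite('pics/b4.png',np.hstack([cv2.resize(p[150:190,222:272],(400,320),interpolation=2),cv2.resize(q[208:268,175:225],(400,480),interpolation=2)[80:400]])[:,:,::-1])
cv2.imwrite('pics/b4t.png',cv2.resize(q[208:268,175:225],(500,600),interpolation=2)[:,:,::-1])
cv2.imwrite('pics/b4s.png',cv2.resize(p[150:190,222:272],(750,600),interpolation=2)[:,:,::-1])
E
```

```text
(no output)
```

View pics/b4t.png

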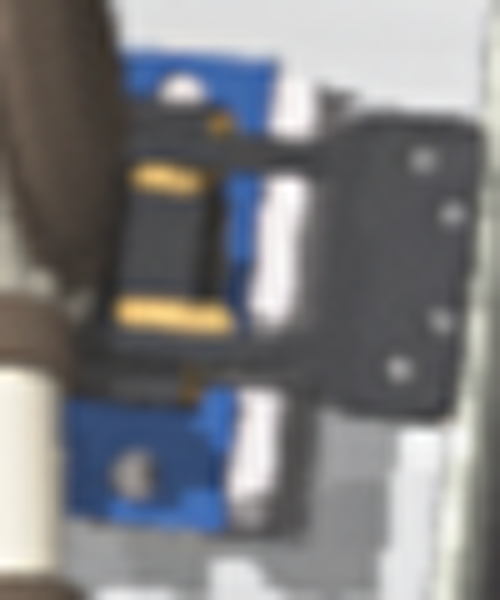

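View pics/b4s.png

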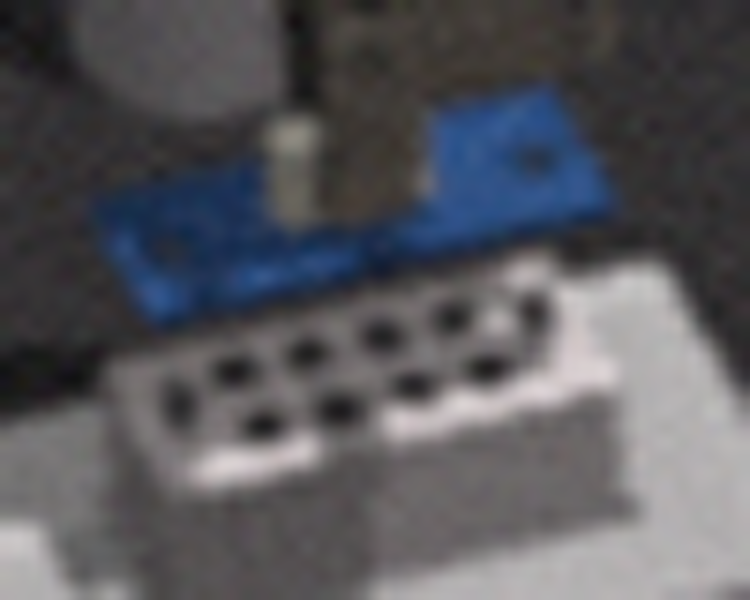

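The side crop shows the plate's holes at about (233.0,166.0) and (257.0,160.0), with the block's pins at (233.5,176.2) and (257.2,170.3). In the top crop the plate's right edge runs (202.0,213.5) to (196.5,260.5), with the lower hole near (187.8,255.0).

```bash
python3 - <<'E'
from h import *
f=lambda n,u,z:(ray(n,u,z)*1000).round(1)[:2]
print('side holes',f('side',(233.0,166.0),.154),f('side',(257.0,160.0),.154))
print('side pins',f('side',(233.5,176.2),.108),f('side',(257.2,170.3),.108))
print('top lowhole',f('top',(187.8,255.0),.154))
# dots in side image for wells
p=np.load('side3.npz')['p'];g=cv2.cvtColor(p,cv2.COLOR_RGB2GRAY)
# edges from blue mask, top view
q=np.load('top3.npz')['p'].astype(int)
bl=(q[:,:,2]-q[:,:,0]).astype(np.float32)
G=cv2.resize(bl[205:270,175:225],None,fx=8,fy=8,interpolation=cv2.INTER_CUBIC)
m=(G>35).astype(np.uint8);ys,xs=np.nonzero(m)
# right edge: rightmost per row
E=[]
for r in range(0,m.shape[0],4):
    x=np.nonzero(m[r])[0]
    if len(x)>20:E.append(((x.max()+1)/8-.5+175,(r+.5)/8-.5+205))
W=np.array([f('top',e,.155) for e in E]);
# long-axis frame yaw -5.95
t=np.radians(-5.95);ex=np.array([np.cos(t),np.sin(t)]);ey=np.array([-ex[1],ex[0]])
print('right edge ey',(W@ey).round(1))
S=np.array([f('top',((x+.5)/8-.5+175,(y+.5)/8-.5+205),.155) for x,y in zip(xs[::3],ys[::3])])
a=S@ex;print('ends',np.percentile(a,[.2,1,99,99.8]),'mid',(np.percentile(a,1)+np.percentile(a,99))/2)
b=np.array([494.66,192.16]);print('block ex,ey',b@ex,b@ey)
# side blue extents
P=p.astype(int);bl=(P[:,:,2]-P[:,:,0]).astype(np.float32)[148:180,222:272]
G=cv2.resize(bl,None,fx=8,fy=8,interpolation=cv2.INTER_CUBIC);c,_=cv2.findContours((G>35).astype(np.uint8),0,2)
k,l,s,ce=cv2.connectedComponentsWithStats((G>35).astype(np.uint8));print(s[:6])
hull=cv2.convexHull(np.vstack([x for x in c if cv2.contourArea(x)>300]))
ap=cv2.approxPolyDP(hull,12,True)[:,0];print((ap/8-.44+[222,148]).round(1))
E
```

```text
side holes [453.2 194.4] [538.9 186.1]
side pins [453.1 196.8] [539.  187.6]
top lowhole [449.3 192.3]
right edge ey [241.5 223.5 216.4 215.4 215.3 215.2 215.3 215.2 215.3 215.2 215.3 215.5
 215.4 215.6 215.4 215.5 216.2 215.5 215.1 215.3 215.1 215.3 215.5 215.7
 215.7 215.6 215.8 215.7 215.9 215.7 215.5 215.4 215.3 216.3 215.6 215.2
 215.1 215.3 215.1 215.3 215.4 215.3 215.2 215.  215.2 215.6 216.4 216.9
 216.9 217.1 217.  216.9 216.8 216.3 215.9 215.5 215.1 214.7 214.6 214.3
 214.5 215.3]Traceback (most recent call last):
  File "<stdin>", line 22, in <module>
  File "<stdin>", line 2, in <lambda>
  File "h.py", line 6, in ray
    K,T=cam(n);R=T[:3,:3];t=T[:3,3];o=-R.T@t
        ~~~^^^
  File "h.py", line 4, in cam
    c=robot.camera_params(n);return c['camera_matrix'],c['world_to_cam']
ValueError: time passes only in moves, steps and waits
```

```bash
sed -i 's/^def cam(n):/import functools\n@functools.lru_cache\ndef cam(n):/' h.py
python3 -m jog '[[-0.3,8,-2,0],[-0.6,18,-3.8,0],[-0.6,26,-3.8,0],[-0.6,30,-3.8,0],[-0.6,31,-3.8,0],[-0.6,31,-3.8,0],[-0.6,31,-3.8,0]]'
python3 - <<'E'
from h import *
p,d=robot.snapshot('side');np.savez('side4.npz',p=p,d=d);q,d=robot.snapshot('top');np.savez('top4.npz',p=q,d=d)
cv2.imwrite('pics/b5t.png',cv2.resize(q[208:268,175:225],(500,600),interpolation=2)[:,:,::-1])
cv2.imwrite('pics/b5s.png',cv2.resize(p[150:190,222:272],(750,600),interpolation=2)[:,:,::-1])
for i in range(1):
    s=robot.get_state();R=s['tcp_rot'];print(s['tcp_pos'],np.degrees(np.arctan2(R[1,2],R[0,2])),s['wrist_force'])
E
```

```text
t: 6.85
tcp_pos: [0.496, 0.1919, 0.1282]
tcp_rot: [[-0.995, -0.003, -0.103], [0.103, 0.001, -0.995], [0.003, -1.0, -0.001]]
wrist_force: [-0.8, 0.8, -1.4]
finger_gap: 0.0116
[0.49592678 0.19190134 0.12809068] -95.92674861321511 [ 0.15897588  0.92090089 -0.60869365]
```

View pics/b5t.png

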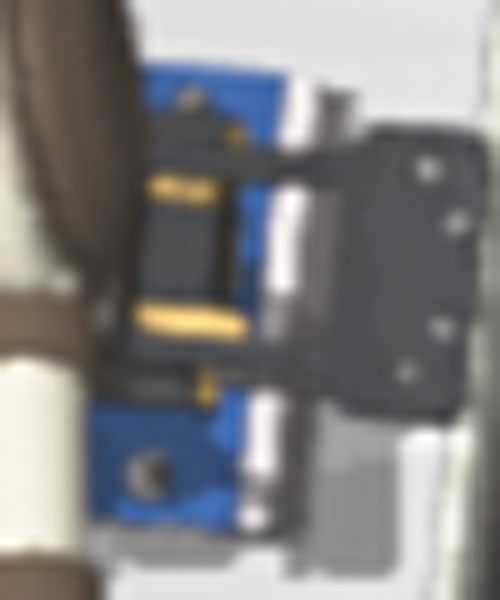

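View pics/b5s.png

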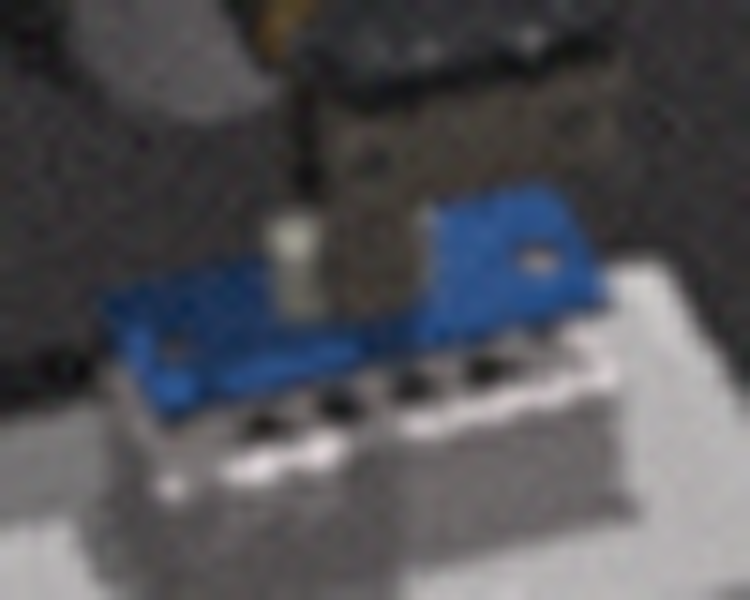

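The top crop shows the lower hole at (189.2,255.0). The side crop shows the holes at (233.3,172.5) and (257.5,166.7).

```bash
python3 - <<'E'
from h import *
f=lambda n,u,z:(ray(n,u,z)*1000).round(1)[:2]
for z in(.1235,):
    a,b=f('side',(233.3,172.5),z),f('side',(257.5,166.7),z);print('side holes',a,b,(a+b)/2,b-a)
print('top',f('top',(189.2,255.0),.1235),f('top',(193.5,217.2),.1235))
# expected pins by top wells / projections
t=np.radians(-6.0);ex=np.array([np.cos(t),np.sin(t)])
for nm,c in(('top',np.array([494.66,192.16])),('side',np.array([497.4,195.1]))):
    for s in(-44,44):
        P=np.append((c+s*ex)/1000,[.114]);u=proj(nm,P);print(nm,'pin tip',(P*1000).round(1),u.round(2), 'crop',((u+.47-([175,208] if nm=='top' else [222,150]))*(10 if nm=='top' else 15)).round(0))
E
```

```text
side holes [453.7 197.5] [540.5 187.4] [497.1  192.45] [ 86.8 -10.1]
top [450.3 196.2] [540.6 187.1]
top pin tip [450.9 196.8 114. ] [189.91 254.86] crop [154. 473.]
top pin tip [538.4 187.6 114. ] [194.17 218.58] crop [196. 111.]
side pin tip [453.6 199.7 114. ] [233.19 174.31] crop [175. 372.]
side pin tip [541.2 190.5 114. ] [257.34 168.3 ] crop [537. 282.]
```

```bash
python3 -m jog '[[-0.3,2,-1.2,0],[-0.3,4,-1.2,0],[-0.3,5,-1.2,0],[-0.3,6,-1.2,0],[-0.3,7,-1.2,0],[-0.3,8,-1.2,0],[-0.3,8,-1.2,0]]'
python3 -m jog '[[0,1,0,0],[0,2,0,0],[0,3,0,0],[0,3,0,0]]'
```

```text
t: 7.82
tcp_pos: [0.4963, 0.1931, 0.12]
tcp_rot: [[-0.995, -0.003, -0.103], [0.103, 0.001, -0.995], [0.003, -1.0, -0.001]]
wrist_force: [0.3, -0.7, -1.0]
finger_gap: 0.0118
t: 8.32
tcp_pos: [0.4962, 0.1931, 0.1169]
tcp_rot: [[-0.995, -0.003, -0.103], [0.103, 0.001, -0.995], [0.003, -1.0, -0.001]]
wrist_force: [0.3, 0.5, -1.6]
finger_gap: 0.0121
```

```bash
python3 - <<'E'
from h import *
p,d=robot.snapshot('side');np.savez('side5.npz',p=p,d=d);q,d=robot.snapshot('top');np.savez('top5.npz',p=q,d=d)
cv2.imwrite('pics/b6.png',np.hstack([cv2.resize(q[208:268,180:215],(350,600),interpolation=2),cv2.copyMakeBorder(cv2.resize(p[155:190,225:270],(450,350),interpolation=2),0,250,0,0,0)])[:,:,::-1])
s=robot.get_state();print(s['tcp_pos'],s['wrist_force'],s['wrist_torque'])
E
```

```text
[0.49629032 0.19310589 0.11702548] [ 0.233946    0.46714288 -1.43275857] [ 0.01284536  0.00400493 -0.01606147]
```

View pics/b6.png

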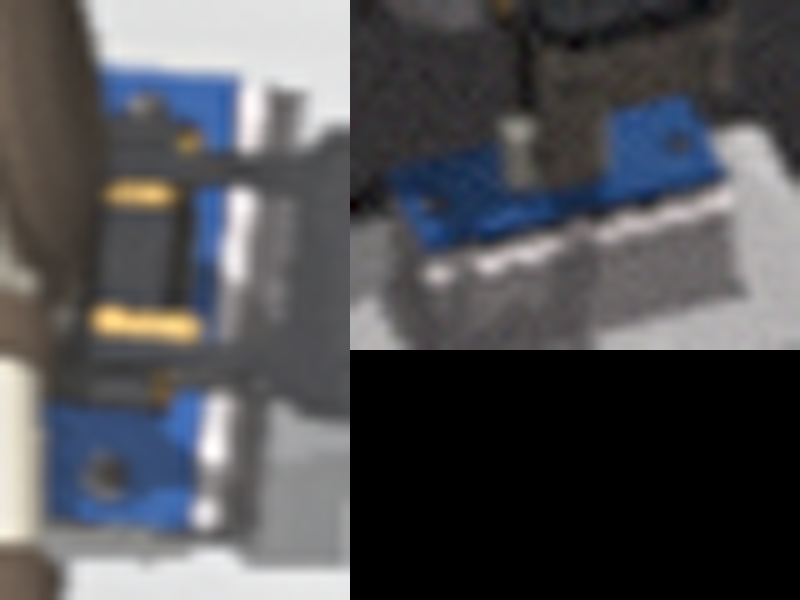

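There's no contact force with the underside about 6 mm below the pin tips, and both holes show dark pins inside them. I'll continue down gently.

```bash
python3 -m jog '[[0,1,0,0],[0,2,0,0],[0,3,0,0],[0,3,0,0]]'; python3 -m jog '[[0,1,0,0],[0,2,0,0],[0,3,0,0],[0,3,0,0]]'
```

```text
t: 8.93
tcp_pos: [0.4962, 0.1931, 0.1139]
tcp_rot: [[-0.995, -0.003, -0.103], [0.103, 0.001, -0.995], [0.003, -1.0, -0.001]]
wrist_force: [-0.2, 0.4, -1.4]
finger_gap: 0.0119
t: 9.43
tcp_pos: [0.4961, 0.1931, 0.1107]
tcp_rot: [[-0.995, -0.003, -0.103], [0.103, 0.001, -0.995], [0.003, -1.0, -0.001]]
wrist_force: [0.5, -0.7, -0.7]
finger_gap: 0.0117
```

```bash
python3 -m jog '[[0,0.5,0,0],[0,1,0,0],[0,1,0,0]]';python3 -m jog '[[0,0.5,0,0],[0,1,0,0],[0,1,0,0]]'
```

```text
t: 9.8
tcp_pos: [0.496, 0.1931, 0.1097]
tcp_rot: [[-0.995, -0.003, -0.103], [0.103, 0.001, -0.995], [0.004, -1.0, -0.001]]
wrist_force: [0.5, 0.4, -0.6]
finger_gap: 0.0118
t: 10.18
tcp_pos: [0.4961, 0.1931, 0.109]
tcp_rot: [[-0.995, -0.003, -0.103], [0.103, 0.001, -0.995], [0.003, -1.0, -0.001]]
wrist_force: [-1.7, 0.3, 2.2]
finger_gap: 0.0115
```

Contact came at the expected flush height (about +3 N). Release, rise and look.

```bash
python3 -m jog '[[0,0,0,0],[0,0,0,0],[0,0,0,0],[0,0,0,0]]' 0
python3 -m jog '[[0,-5,0,0],[0,-20,0,0],[0,-50,0,0],[0,-90,0,0],[0,-100,0,0],[0,-100,0,0]]' -1
python3 - <<'E'
from h import *
p,d=robot.snapshot('side');np.savez('side6.npz',p=p,d=d);q,d2=robot.snapshot('top');np.savez('top6.npz',p=q,d=d2)
cv2.imwrite('pics/b7.png',np.hstack([cv2.resize(q[205:275,170:230],(400,466),interpolation=2),cv2.copyMakeBorder(cv2.resize(p[155:190,225:270],(400,311),interpolation=2),0,155,0,0,0)])[:,:,::-1])
for n,im,dd in(('side',p,d),('top',q,d2)):
    W=cloud(n,dd);a=im.astype(int);m=(a[:,:,2]-a[:,:,0]>50)
    m&=(abs(W[...,0]-.495)<.08)&(abs(W[...,1]-.192)<.06)
    w=W[m];print(n,m.sum(),np.percentile(w[:,2],[5,25,50,75,95]).round(4),w.mean(0).round(4))
    A=np.c_[w[:,:2]-w[:,:2].mean(0),np.ones(len(w))];k=abs(w[:,2]-np.median(w[:,2]))<.006;print(' slope',np.linalg.lstsq(A[k],w[k,2],rcond=None)[0].round(4))
E
```

```text
t: 10.68
tcp_pos: [0.4961, 0.1931, 0.109]
tcp_rot: [[-0.995, -0.003, -0.103], [0.103, 0.001, -0.995], [0.003, -1.0, -0.001]]
wrist_force: [0.1, 0.5, -1.0]
finger_gap: 0.046
t: 11.42
tcp_pos: [0.4968, 0.193, 0.2097]
tcp_rot: [[-0.995, -0.002, -0.103], [0.103, 0.002, -0.995], [0.002, -1.0, -0.001]]
wrist_force: [0.7, -0.7, -0.1]
finger_gap: 0.0919
side 160 [0.1018 0.1037 0.1054 0.1071 0.1095] [0.4971 0.1914 0.1055]
 slope [-0.0071 -0.0303  0.1055]
top 279 [0.1016 0.1032 0.1044 0.1054 0.1074] [0.4759 0.1985 0.109 ]
 slope [-0.0014 -0.0022  0.1043]
```

View pics/b7.png

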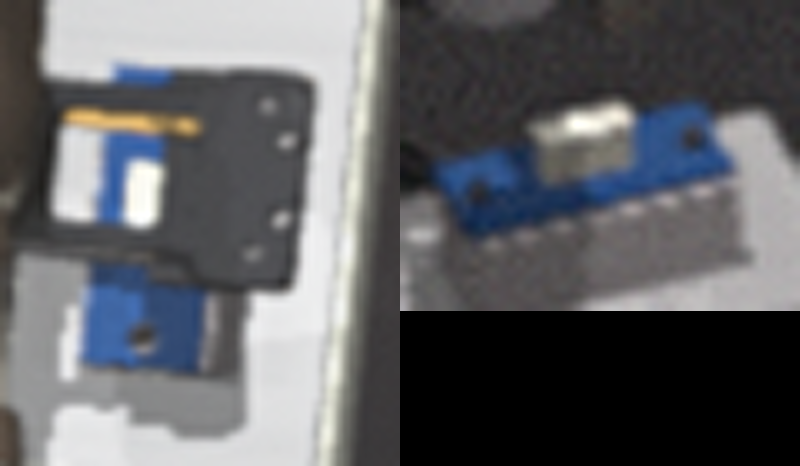

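The plate lies flush: its top reads 104–105 mm (expected 105), it is level in the top view, and the pins show in both holes. Now I'll descend around the block's sides.

```bash
python3 -m jog '[[0,15,0,0],[0,40,0,0],[0,70,0,0],[0,100,0,0],[0,120,0,0],[0,132,0,0],[0,139,0,0],[0,142,0,0],[0,143,0,0],[0,143,0,0]]' -1
```

```text
t: 12.78
tcp_pos: [0.4952, 0.1931, 0.0651]
tcp_rot: [[-0.995, -0.005, -0.103], [0.103, 0.001, -0.995], [0.005, -1.0, -0.001]]
wrist_force: [-0.3, 0.6, 0.1]
finger_gap: 0.092
```

```bash
python3 -m jog '[[0,0,0,0],[0,0,0,0],[0,0,0,0],[0,0,0,0],[0,0,0,0]]' 1 15; python3 -m jog '[[0,0,0,0],[0,0,0,0],[0,0,0,0]]' 1 50
```

```text
t: 13.4
tcp_pos: [0.4952, 0.193, 0.0651]
tcp_rot: [[-0.995, -0.005, -0.103], [0.103, 0.001, -0.995], [0.005, -1.0, -0.001]]
wrist_force: [0.6, 0.1, -1.5]
finger_gap: 0.0499
t: 13.78
tcp_pos: [0.4952, 0.193, 0.0651]
tcp_rot: [[-0.995, -0.005, -0.103], [0.103, 0.001, -0.995], [0.005, -1.0, -0.001]]
wrist_force: [-0.0, -0.4, 0.6]
finger_gap: 0.0498
```

```bash
python3 -m jog '[[0,-1,0,0],[0,-3,0,0],[0,-5,0,0],[0,-7,0,0],[0,-9,0,0],[0,-11,0,0],[0,-13,0,0],[0,-14,0,0],[0,-15,0,0],[0,-15,0,0]]'
python3 -m jog '[[0,-3,0,0],[0,-10,0,0],[0,-20,0,0],[0,-32,0,0],[0,-46,0,0],[0,-60,0,0],[0,-72,0,0],[0,-80,0,0],[0,-84,0,0],[0,-86,0,0]]'
python3 -m jog '[[0,0,0,0],[0,0,0,0],[0,0,0,0],[0,0,0,0]]'
python3 - <<'E'
from h import *
p,d=robot.snapshot('side');q,d2=robot.snapshot('top')
cv2.imwrite('pics/b8.png',np.hstack([cv2.resize(q[190:290,150:250],(400,400),interpolation=2),cv2.resize(p[100:220,190:310],(400,400),interpolation=2)])[:,:,::-1])
cv2.imwrite('pics/top8.png',q[:,:,::-1])
s=robot.get_state();print(s['t'],s['tcp_pos'],s['wrist_force'],s['wrist_torque'],s['finger_gap'])
for n,im,dd in(('side',p,d),('top',q,d2)):
    W=cloud(n,dd);a=im.astype(int);m=(a[:,:,2]-a[:,:,0]>50)&(abs(W[...,0]-.495)<.08)&(abs(W[...,1]-.192)<.06)
    w=W[m];print(n,len(w),np.median(w,0).round(4))
    k=abs(w[:,2]-np.median(w[:,2]))<.008;w=w[k];A=np.c_[w[:,:2]-w[:,:2].mean(0),np.ones(len(w))];print(' slope',np.linalg.lstsq(A,w[:,2],rcond=None)[0].round(4))
E
```

```text
t: 15.02
tcp_pos: [0.4953, 0.193, 0.0802]
tcp_rot: [[-0.995, -0.005, -0.103], [0.103, 0.001, -0.995], [0.005, -1.0, -0.001]]
wrist_force: [-0.0, -0.5, -6.4]
finger_gap: 0.0498
t: 16.27
tcp_pos: [0.4955, 0.1929, 0.1661]
tcp_rot: [[-0.995, -0.005, -0.103], [0.103, 0.001, -0.995], [0.005, -1.0, -0.001]]
wrist_force: [0.0, 1.4, -6.7]
finger_gap: 0.0495
t: 16.77
tcp_pos: [0.4954, 0.1929, 0.1659]
tcp_rot: [[-0.995, -0.005, -0.103], [0.103, 0.001, -0.995], [0.005, -1.0, -0.0]]
wrist_force: [0.5, -0.1, -5.8]
finger_gap: 0.0497
16.875 [0.49547163 0.19289362 0.16599443] [ 0.90138991  0.02426777 -5.87870344] [-0.00725843 -0.00848299 -0.04668414] 0.05011886186047384
side 60 [0.465  0.1884 0.2068]
 slope [ 0.0081 -0.0868  0.2065]
top 213 [0.465  0.1836 0.2054]
 slope [-0.0035 -0.0262  0.2052]
```

View pics/b8.png

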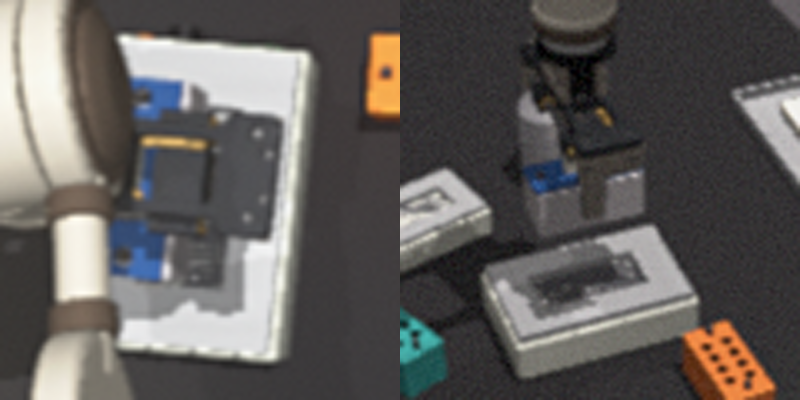

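View pics/top8.png

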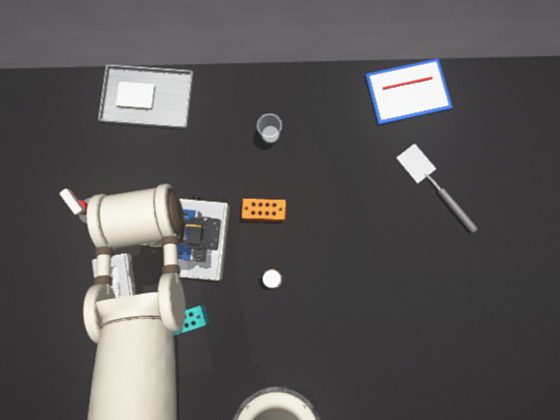

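The block and its cover hang above the empty recess. The plate top is at 205–207 mm, matching the 101 mm lift from 105 mm, it is level along its length, and the bystanders haven't moved. Handing in.

```bash
python3 -c "
from cell import robot
s=robot.get_state();print(abs(s['dq']).max(),s['finger_gap'])
print(robot.finish_job())"
```

```text
0.0022972234701798527 0.05011886186047384
the job is handed in; nothing more can be done
None
```

I lowered the cover plate over both pins and let go once it lay flush. Then I gripped the block by its sides with 50 N, lifted it about 101 mm straight up with its cover on, and handed the job in still holding it there at about 17 s.

- **Placing:** The last step down met about 3 N of contact at the expected height. After release, the plate's top read 104–105 mm (expected 105), with the pins in both holes.
- **Lift:** The wrist reads about 6 N of weight, the finger gap is 50 mm and the arm is still. The plate's top is at 205–207 mm, which matches the lift. In the top view the recess is partly hidden by the arm; the side view shows it empty.
- **Bystanders:** The beaker, jar and spatula are where they were in the last top picture. The sprayer is partly hidden by the arm there, but its visible head is unmoved.
- **What disagreed:** The two cameras differed by 2–3 mm on absolute positions, so I split the difference before lowering onto the pins. The plate's cross-slope fits after the lift were noisy (−0.03 in the top view, −0.09 in the side view, from few visible pixels). For level I relied on the tool pose, which is within about 0.3°, and on the slope along the plate's length.

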